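# Load the balance with the disc weights

### The arm

A 6-joint arm with a two-finger parallel gripper is mounted at the origin on the work surface. World frame = base frame: x ahead of the robot, y to its left, z up, the work surface at z = 0. Lengths are in m, angles in rad, forces in N, time in s.
With the tool pointing down it reaches from about 0.25 to 0.725 m from the base axis. Payload 4 kg.
Tool frame: the origin (TCP) lies midway between the tips of the shut fingers; the grasp point (between the pads) lies 19 mm behind it (bot.grip_depth is the distance from the TCP to the grasp point, in m); z points along the fingers, y is the line along which they close (so a half turn about z gives the same grasp; the last joint's range is limited). The gripper opens to 85 mm and grips with 20 to 120 N. Pads are 22 mm wide; open, the fingers measure 114 mm over their backs; the gripper's body (76 mm by 85 mm) begins 54 mm behind the grasp point. The pads swing forward as they close: fully open they stand 13 mm farther back than shut.
Start: joints at [1.334, 0.241, 0.005, 1.335, 0, 1.571], TCP at [0.117, 0.486, 0.231] pointing down, gripper open.
Joint ranges: [-2.72, 2.72], [-1.05, 1.87], [-1.09, 1.28], [-1.99, 2.15], [-1.42, 1.44], [-3.14, 3.14]. Speed limits (rad/s): [2.79, 2.79, 3.14, 3.14, 3.14, 3.14].

### API

Orientations are given as a unit quaternion [x, y, z, w].
In Python, from workcell import bot gives the robot as it stands.
- The arm moves only by the shell command python3 -m creep 'ROWS'. ROWS is JSON, one flat list of numbers, 5 for each row, row after row: the shift along the world's x, y, z in m, then the turn about the world's z in rad, then the finger opening in m, from 0 to 0.0854. In form: [x, y, z, twist, claw, x, y, z, twist, claw, ...]. A call has 1 to 10 rows; each row is the pose to reach, as a shift and turn from the pose commanded when the call began; what a row does not reach only later rows make up. A row lasts 1/12 s, in which the tool goes at most 41.7 mm and 7.16 degrees, less where a joint would pass 70% of its speed; a pose out of reach is approached as far as the arm can. A call with a gripper value outside its range is refused whole. The fingers move at their own pace and stop on an object; the grip force is fixed at half the most. Time passes only in rows, so rows that repeat a pose let the fingers close. It gives the time, the measured TCP pose, the force, the opening and the grip force at its end, in the units of the state.
- bot.get_obs(): the state, without advancing time (a new reading comes with each control period).
- bot.camera(name): name is "scene" or "top" or "wrist"; returns a dict with "pixels" (420x560x3 uint8, red, green, blue), "camera_matrix" (3x3 intrinsics, pixels), "extrinsics" (4x4, takes a point from world to camera coordinates); the wrist camera has in their place "T_tool_cam" (4x4, takes a point from camera to tool coordinates, whose origin is the TCP and whose axes are the flange's). Camera axes: x right, y down, z forward; pixel columns grow to the right and rows downward; lengths in m; the calibration is good to about 2 mm. The wrist camera is an equidistant fisheye: a pixel r from the principal point sees the ray r / f radians off the axis. A picture is of the moment at which its call begins: read the wrist's pose just before it. There is no depth.
- bot.job_done(): hands the job in; it is judged then, once.
Trained networks look in the newest picture that a camera, given by its name, has taken for a name from the list of things; names that differ only in an ending like _2 or _b are one class to them, and where a whole thing is asked for, a point or a joint stands for the part that bears it (a point fixed in the world has none). Each returns a list of dicts, best first, with "score" (0 to 1); they miss things now and then, are a little off and sometimes report something else, mostly with a low value. They report only what shows in the picture. A call takes as long as a camera call. They do not tell look-alikes from the thing itself.
- bot.look_for(camera, thing): "centre" ([column, row] as shares, 0 to 1, of the picture: columns of its width, rows of its height, amid what is visible of it).
- bot.place_of(camera, thing): "centre" ([column, row] as shares, 0 to 1, of the picture: columns of its width, rows of its height: a listed point, or the origin of a listed thing).
The state is a dict: "clock": time; "joint_pos": joint angles; "joint_vel": joint speeds; "tau": joint torques, N m; "eef_pos": TCP position; "tool_rot": TCP orientation; "ft_force": force on the tool from outside, world axes, zero at the start; "ft_torque": the same for the moment, N m; "grip_width": finger opening in m; "grasp_force": force on a finger pad.
Only numpy, scipy, OpenCV 4.12 (cv2) and the standard library are available. Lean on these libraries where they do the work, as an engineer would, in place of code of your own. Each camera call takes 0.05 s, during which the arm holds its last target. There are 200 camera calls.

### The job

Load the balance for its check: open the wooden weight case until its lid leans back on its stop, take the big steel disc out of its slot, lay it flat on the grey mat and let go, then take it again by its rim and set it down in the middle of the balance's round pan. Put the two discs from the mat on top of it, the wide thick one first and the small thin one last, all lying flat in one centred stack. Set each disc down on the pan gently, for a drop or a knock would spoil the load cell, leave the lid open, and do not push over or shift the other things on the bench.

Things in the scene. Friction and masses are not known exactly. Their poses are not given: they have to be found in the camera images.
- case: Beech weight case, fixed on the bench at the right or left: 86 mm deep (x), 200 wide (y), base 62 high, walls 6, 88 high with the lid shut. Origin: centre of its underside; its -x side (front, finger pull) faces the robot within 0.2 rad. Inside, three upright slots running along x between ribs 5 mm thick, rib tops 38 mm above the bench; the two narrower slots are empty.
- case_lid (a joint): Lid of the case, 26 mm high, about 0.25 kg, hinged along its far top edge: 0 shut, grows as the front edge rises; 1.9 rad is the stop, where it leans back at rest. Swings freely, no spring: let go below about 1.1 rad it falls shut, above about 1.3 rad it falls back on its stop.
- lid_hinge (a point): Point on the lid's hinge line, mid-width: 43 mm behind the case's centre, 62 mm above the bench; the hinge line runs along the case's y.
- lid_pull (a point): On the brass finger pull in the middle of the lid's front; moves with the lid. The pull: 30 mm wide (along the hinge line), 10 thick, 26 out from the front face; this point is mid-bar, 16 mm out. Shut: 102 mm in front of the hinge line, 75 mm above the bench, free space below. Pinched across its width from above by the fingertips, it turns between the pads as the lid swings.
- case_slot (a point): Middle of the floor of the slot in which the big disc stands, 8 mm above the bench; 40 mm from the case's centre toward its -y side. The slot is 19 mm wide and 30 mm deep.
- disc_large: Big steel disc weight, 68 mm across, 16 thick, about 0.46 kg. Origin at its centre; y is its axis. Starts standing on edge in the case's slot (its y along the case's y), its top 76 mm above the bench, 38 mm of it above the ribs, its rim 3 mm from the case's front and back walls: it can be taken only by its two faces.
- disc_medium: Wide thick steel disc weight lying on the mat, 66 mm across, 14 mm thick, about 0.38 kg. Origin at its centre; z is its axis.
- disc_small: Small thin steel disc weight lying on the mat, 60 mm across, 8 mm thick, about 0.18 kg. Origin at its centre; z is its axis.
- mat: Light grey mat fixed on the bench, 250 mm (x) by 220 mm (y), 3 mm thick; origin at the centre of its underside, x pointing away from the robot within 0.1 rad. The two discs lie on its half nearer the robot; the middle of its far half, about 50 mm beyond its centre, is free for laying the big disc down.
- pan: Round steel pan of the balance, 160 mm across, flat top 85 mm above the bench; origin at the centre of its top. It does not give. The ivory balance, 200 mm wide, stands across the mat from the case; it reaches from 155 mm in front of the pan's centre (toward the robot) to 100 mm behind, and is lower than the pan.
- pan_centre (a point): Centre of the pan's top face, ringed by a fine circle 72 mm across; z up.
- brush: Bystander: dusting brush, 170 mm, lying across, just beyond the mat; origin at its middle, underside.
- dish: Bystander: small white ceramic weighing dish, 56 mm across and 18 mm high, on the mat's far right corner; origin at the centre of its underside.
- amber_bottle: Bystander: amber reagent bottle, 72 mm across, 160 mm high, behind; origin at the centre of its underside.
- beaker: Bystander: glass beaker, 68 mm across, 85 mm high, behind; origin at the centre of its underside.
- wash_bottle: Bystander: white wash bottle, 64 mm across, 150 mm high, far left; origin at the centre of its underside.
- spatula: Bystander: thin steel laboratory spatula, 180 mm long, 4 mm thick, lying far right; origin at its middle, underside.
Mind the look-alikes: they are no part of the job. Of the things that look like the case, take the one that is farthest to the robot's right at the start. Leave any yellow look-alike of the disc_medium alone.

How it is judged:
On the way, in this order (a step that is already met when the one before it is completed fails the run):
1. the lid is open, leaning on its stop (value of joint case_lid above 1.8 rad), for 0.2 s.
2. the big disc lies flat on the mat, let go (angle between the y axis of disc_large and the z axis of mat, either way round below 0.06 rad and z of disc_large in the frame of mat between 0.008 and 0.014 m and contact force between the fingers and disc_large below 0.1 N), for 0.2 s.
3. the big disc lies flat in the middle of the pan, let go (horizontal distance between disc_large and pan_centre below 0.008 m and z of disc_large in the frame of pan_centre between 0.005 and 0.011 m and angle between the y axis of disc_large and the z axis of pan_centre, either way round below 0.06 rad and contact force between the fingers and disc_large below 0.1 N and linear speed of disc_large below 0.02 m/s), for 0.2 s.
4. the wide thick disc lies centred on the big one, let go (all of step 3 and horizontal distance between disc_medium and pan_centre below 0.008 m and z of disc_medium in the frame of pan_centre between 0.02 and 0.026 m and angle between the z axis of disc_medium and the z axis of pan_centre, either way round below 0.06 rad and contact force between the fingers and disc_medium below 0.1 N and linear speed of disc_medium below 0.02 m/s), for 0.2 s.
At the end, for the whole second after the job is handed in: Big disc lowest, then the wide thick one, the small thin one on top: each flat within 0.06 rad, centre within 8 mm of the pan centre horizontally, at its stacked height within 3 mm, released and still; lid open past 1.8 rad, leaning on its stop (all of step 4 and horizontal distance between disc_small and pan_centre below 0.008 m and z of disc_small in the frame of pan_centre between 0.031 and 0.037 m and angle between the z axis of disc_small and the z axis of pan_centre, either way round below 0.06 rad and contact force between the fingers and disc_small below 0.1 N and linear speed of disc_small below 0.02 m/s and value of joint case_lid above 1.8 rad); the robot touches nothing.
It fails at once if the pan is struck or loaded with more than 150 N (contact force between anything else and pan above 150 N).
It fails at once if a disc is let fall on the pan: not held, yet moving faster than 0.35 m/s (a drop of 6 mm) over the pan ((contact force between the fingers and disc_large below 0.1 N and linear speed of disc_large above 0.35 m/s and horizontal distance between disc_large and pan_centre below 0.1 m) or (contact force between the fingers and disc_medium below 0.1 N and linear speed of disc_medium above 0.35 m/s and horizontal distance between disc_medium and pan_centre below 0.1 m) or (contact force between the fingers and disc_small below 0.1 N and linear speed of disc_small above 0.35 m/s and horizontal distance between disc_small and pan_centre below 0.1 m)).
It fails at once if one of the other things is shifted by more than 30 mm (distance of any of brush, dish, amber_bottle, beaker, wash_bottle, spatula from where it was at the start of the episode above 0.03 m).
It fails at once if one of the other things is tipped over (angle between any of brush, dish, amber_bottle, beaker, wash_bottle, spatula's own z axis and vertical above 0.5 rad).
It also fails if it takes over 72 s, if anything falls off the work surface, if the arm or the gripper's body presses on something with over 40 N, if the wrist force passes 120 N, or if a joint passes its speed limit or range.

## Working session

There is one attempt and no reset: what is moved stays moved. The work goes in short steps, Python scripts to look and compute and a shell command to move; the robot and the scene stay as the last step left them, time stands still between calls to the robot, and variables do not carry over. Pictures are saved under pics/ and viewed, at most 10 in all, crops included, and the job is handed in when it is done.

```bash
mkdir -p pics; ls; cat > h.py <<'E'
import numpy as np, cv2
from workcell import bot
from scipy.spatial.transform import Rotation as R
def snap(cam,name=None):
    o=bot.get_obs(); c=bot.camera(cam)
    if name: cv2.imwrite('pics/'+name,c['pixels'][:,:,::-1])
    return c,o
def ray(c,o,uv):
    K=np.array(c['camera_matrix'])
    p=np.linalg.inv(K)@np.array([uv[0]*560,uv[1]*420,1.])
    if 'extrinsics' in c:
        E=np.array(c['extrinsics']); Rt=E[:3,:3].T
        return -Rt@E[:3,3], Rt@p
    T=np.array(c['T_tool_cam']); r=np.hypot(p[0],p[1])
    d=np.array([p[0]/r*np.sin(r),p[1]/r*np.sin(r),np.cos(r)]) if r>1e-9 else np.array([0,0,1.])
    Q=R.from_quat(o['tool_rot']).as_matrix()
    return Q@T[:3,3]+np.array(o['eef_pos']), Q@T[:3,:3]@d
def at_z(c,o,uv,z):
    a,d=ray(c,o,uv); return a+d*(z-a[2])/d[2]
def px(c,P):
    E=np.array(c['extrinsics']); q=np.array(c['camera_matrix'])@(E[:3,:3]@np.array(P)+E[:3,3]); return q[:2]/q[2]
def places(cam,c,o,things):
    for t,z in things.items():
        for r in bot.place_of(cam,t)[:5]:
            print(cam,t,round(r['score'],2),np.round([r['centre'][0]*560,r['centre'][1]*420]),np.round(at_z(c,o,r['centre'],z),4))
E
python3 - <<'E'
from h import *
T=dict(case=0,lid_hinge=.062,lid_pull=.075,case_slot=.008,disc_large=.042,disc_medium=.010,disc_small=.007,mat=0,pan=.085,pan_centre=.085,brush=0,dish=.003,amber_bottle=0,beaker=0,wash_bottle=0,spatula=0)
for cam in('top','scene'):
    c,o=snap(cam,cam+'0.png'); places(cam,c,o,T)
print(o)
E
```

```text
pics
top case 0.96 [175. 222.] [0.5127 0.284  0.    ]
top case 0.74 [127. 290.] [0.3254 0.4075 0.    ]
top lid_hinge 0.69 [168. 201.] [0.5652 0.2878 0.062 ]
top lid_hinge 0.67 [116. 279.] [0.3598 0.4124 0.062 ]
top lid_pull 0.81 [173. 238.] [0.4687 0.2676 0.075 ]
top lid_pull 0.61 [110. 320.] [0.258  0.4186 0.075 ]
top lid_pull 0.52 [304. 182.] [ 0.6208 -0.0669  0.075 ]
top case_slot 0.68 [195. 218.] [0.5258 0.228  0.008 ]
top disc_medium 0.83 [301. 290.] [ 0.334  -0.0673  0.01  ]
top disc_medium 0.72 [301. 235.] [ 0.4829 -0.0648  0.01  ]
top disc_small 0.72 [259. 239.] [0.4703 0.0498 0.007 ]
top mat 0.57 [279. 220.] [ 0.5244 -0.0048  0.    ]
top pan 0.78 [388. 235.] [ 0.4874 -0.2821  0.085 ]
top pan 0.64 [260. 238.] [0.4715 0.0447 0.085 ]
top pan 0.31 [303. 237.] [ 0.4777 -0.0642  0.085 ]
top pan_centre 0.85 [386. 234.] [ 0.4893 -0.275   0.085 ]
top brush 0.54 [174. 218.] [0.5229 0.2863 0.    ]
top dish 0.87 [308. 183.] [ 0.6289 -0.0821  0.003 ]
top dish 0.28 [278. 146.] [0.7334 0.0018 0.003 ]
top amber_bottle 0.75 [210. 143.] [0.7382 0.1946 0.    ]
top beaker 0.7 [347. 143.] [ 0.74
[... 1481 characters left out ...]
int_pos': array([ 1.33403252e+00,  2.40553455e-01,  5.01457857e-03,  1.33519102e+00,
       -1.72926675e-06,  1.57079062e+00]), 'joint_vel': array([-2.33558547e-05,  1.57739544e-03, -1.02505482e-03, -4.62704520e-04,
        7.58920834e-04,  1.82742270e-03]), 'tau': array([ 1.92687471e-04, -3.72176993e+01,  2.52686816e+01,  9.27459005e-04,
       -3.12755731e-06, -1.22507359e-06]), 'eef_pos': array([0.11728199, 0.48606132, 0.23133531]), 'tool_rot': array([1.18102757e-01, 9.93001379e-01, 3.28826072e-05, 4.78181562e-06]), 'ft_force': array([-0.97360055, -0.49491949,  0.40493072]), 'ft_torque': array([-0.01466741, -0.01952203, -0.01899019]), 'grasp_force': 0.0, 'grip_width': 0.08562842353183386}
```

View pics/top0.png

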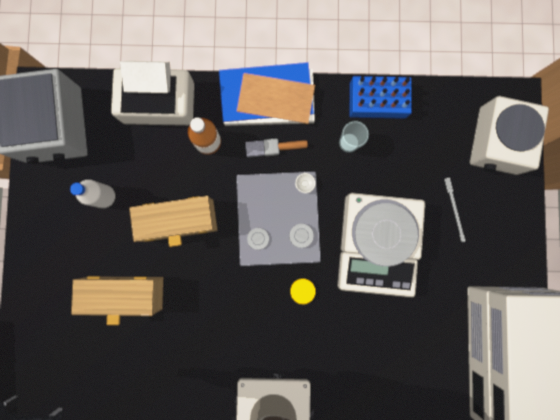

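View pics/scene0.png

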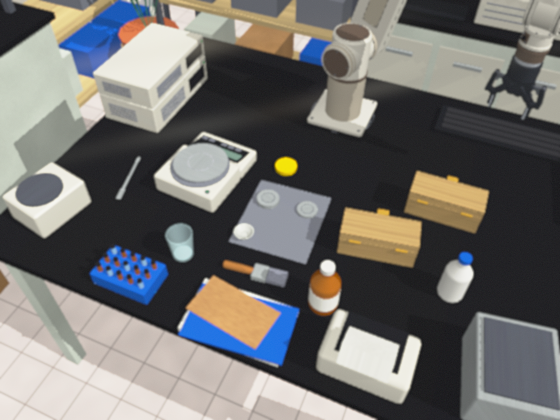

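The top view shows the true case at (172,220). The other case, at (117,296), lies farther left and is the decoy. On the mat are the small disc at (258,239) and the medium disc at (301,235). The yellow look-alike is at (302,291), the pan at (386,233) and the dish at (306,183). The scene view agrees with this.

```bash
python3 -m creep '[0.04,-0.028,0.01,0.09,0.0854, 0.08,-0.056,0.02,0.19,0.0854, 0.11,-0.077,0.02,0.28,0.0854, 0.14,-0.098,0.02,0.38,0.0854, 0.17,-0.119,0.02,0.38,0.0854, 0.2,-0.14,0.02,0.38,0.0854, 0.23,-0.161,0.02,0.38,0.0854, 0.26,-0.182,0.02,0.38,0.0854, 0.29,-0.205,0.02,0.38,0.0854, 0.29,-0.205,0.02,0.38,0.0854]'
python3 - <<'E'
from h import *
c,o=snap('wrist','w0.png'); print(o['eef_pos'],R.from_quat(o['tool_rot']).as_matrix().round(3)); print(np.round(c['T_tool_cam'],3),c['camera_matrix'])
places('wrist',c,o,dict(case=0,lid_hinge=.062,lid_pull=.075,case_slot=.008,disc_medium=.010,disc_small=.007,mat=0))
E
```

```text
clock: 2.53
eef_pos: [0.4119, 0.2773, 0.2512]
tool_rot: [-0.068, 0.998, -0.001, 0.001]
ft_force: [-0.3, 0.5, -0.6]
grip_width: 0.0856
grasp_force: 0.0
[0.41192042 0.27726879 0.25115804] [[-0.991 -0.135  0.003]
 [-0.135  0.991 -0.002]
 [-0.002 -0.002 -1.   ]]
[[ 0.    -0.951 -0.31   0.081]
 [ 1.     0.001 -0.001  0.001]
 [ 0.002 -0.31   0.951 -0.143]
 [ 0.     0.     0.     1.   ]] [[325.1922621    0.         282.7635791 ]
 [  0.         325.1922621  215.29301022]
 [  0.           0.           1.        ]]
wrist case 0.9 [396. 120.] [0.3168 0.4062 0.    ]
wrist case 0.86 [267. 250.] [0.5111 0.2699 0.    ]
wrist lid_hinge 0.94 [266. 307.] [0.5584 0.2769 0.062 ]
wrist lid_hinge 0.81 [409. 158.] [0.3568 0.407  0.062 ]
wrist lid_hinge 0.19 [207. 364.] [0.6735 0.2046 0.062 ]
wrist lid_pull 0.71 [260. 237.] [0.462  0.2603 0.075 ]
wrist lid_pull 0.68 [ 87. 238.] [0.4962 0.0485 0.075 ]
wrist lid_pull 0.63 [431.  67.] [0.2557 0.4096 0.075 ]
wrist disc_medium 0.84 [ 46. 200.] [ 0.4804 -0.0704  0.01  ]
wrist disc_medium 0.66 [45. 98.] [ 0.3299 -0.0713  0.01  ]
wrist disc_small 0.75 [259. 232.] [0.4833 0.2563 0.007 ]
wrist disc_small 0.63 [113. 201.] [0.4679 0.0522 0.007 ]
wrist mat 0.7 [ 87. 238.] [ 0.535 -0.003  0.   ]
```

View pics/w0.png

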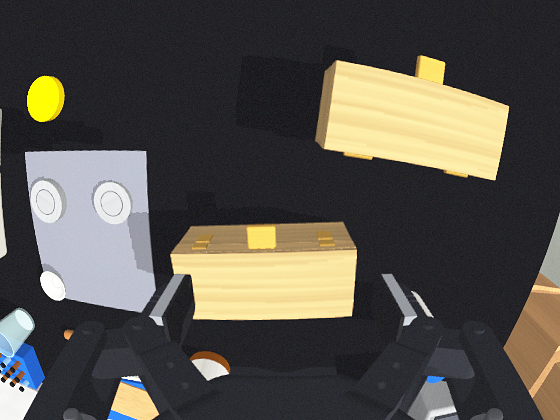

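The pull is at (262,237). The lid's top front edge runs from (174,254) to (356,250) and its rear edge from (192,320) to (353,316). I'll get the yaw from these edges.

```bash
python3 - <<'E'
from h import *
o=bot.get_obs(); c=bot.camera('wrist'); g=cv2.cvtColor(c['pixels'],cv2.COLOR_RGB2GRAY)
P={}
for n,(a,b) in dict(front=((174,254),(356,250)),rear=((192,320),(353,316))).items():
    for k,(u,v) in zip('RL',(a,b)): P[n+k]=at_z(c,o,(u/560,v/420),.088); print(n+k,P[n+k].round(4))
for n in('front','rear'):
    d=P[n+'L']-P[n+'R']; print(n,np.linalg.norm(d),np.arctan2(-d[0],d[1]))
print('pull',at_z(c,o,(262/560,237/420),.075), 'centre',sum(P.values())/4)
E
```

```text
frontR [0.4855 0.1756 0.088 ]
frontL [0.4516 0.3669 0.088 ]
rearR [0.5702 0.1976 0.088 ]
rearL [0.535  0.3842 0.088 ]
front 0.19423731904812797 0.1753388315506021
rear 0.18984306038492282 0.18675259105281844
pull [0.45622387 0.26771998 0.075     ] centre [0.51055922 0.28107948 0.088     ]
```

```bash
python3 -m creep '[0.022,-0.006,-0.04,0.035,0.0854, 0.044,-0.012,-0.08,0.035,0.0854, 0.044,-0.012,-0.11,0.035,0.0854, 0.044,-0.012,-0.14,0.035,0.07, 0.044,-0.012,-0.165,0.035,0.06, 0.044,-0.012,-0.18,0.035,0.05,0.044,-0.012,-0.187,0.035,0.05,0.044,-0.012,-0.187,0.035,0.05]'
python3 - <<'E'
from h import *
c,o=snap('wrist','w1.png'); print(o['eef_pos'])
print(bot.place_of('wrist','lid_pull')[:3])
E
```

```text
clock: 3.65
eef_pos: [0.4496, 0.2686, 0.0626]
tool_rot: [-0.09, 0.996, -0.001, -0.002]
ft_force: [-0.0, -2.3, -1.2]
grip_width: 0.0499
grasp_force: 1.0
[0.44964931 0.26859174 0.06258514]
[]
```

View pics/w1.png

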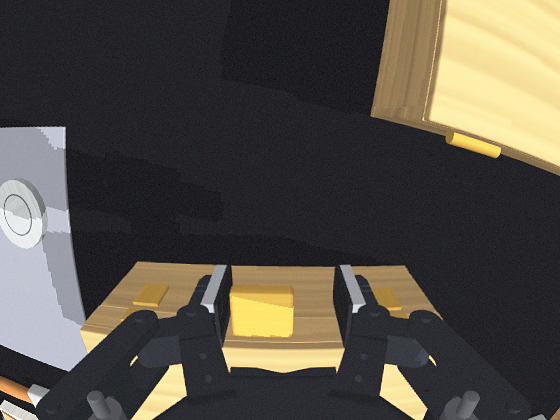

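The pull is at (262,310) and the pads' midpoint is near column 285, so the tool has to go about 9 mm toward -y and a little forward.

```bash
python3 -m creep '[0.004,-0.009,0,0,0.05,0.007,-0.009,0,0,0.05,0.007,-0.009,0,0,0.02,0.007,-0.009,0,0,0.02,0.007,-0.009,0,0,0.02,0.007,-0.009,0,0,0.02,0.007,-0.009,0,0,0.02]'
```

```text
clock: 4.33
eef_pos: [0.4598, 0.2602, 0.0659]
tool_rot: [-0.089, 0.996, 0.0, 0.002]
ft_force: [-0.2, -1.4, 5.5]
grip_width: 0.0283
grasp_force: 59.3
```

```bash
python3 -m creep '[0.002,0,0.01,0,0.02, 0.005,0.001,0.02,0,0.02, 0.008,0.001,0.029,0,0.02, 0.013,0.002,0.038,0,0.02, 0.018,0.003,0.046,0,0.02, 0.025,0.004,0.054,0,0.02, 0.032,0.005,0.061,0,0.02, 0.039,0.007,0.068,0,0.02, 0.047,0.008,0.073,0,0.02, 0.056,0.010,0.078,0,0.02]'; python3 -m creep '[0.009,0.002,0.003,0,0.02, 0.019,0.003,0.007,0,0.02, 0.028,0.005,0.009,0,0.02, 0.038,0.006,0.01,0,0.02, 0.048,0.008,0.0095,0,0.02, 0.058,0.010,0.009,0,0.02, 0.066,0.011,0.007,0,0.02, 0.073,0.012,0.005,0,0.02,0.073,0.012,0.005,0,0.02]'
python3 - <<'E'
from h import *
c,o=snap('scene','s1.png'); c,o=snap('wrist','w2.png');print(o['eef_pos'],o['grip_width'])
E
```

```text
clock: 5.17
eef_pos: [0.5124, 0.2692, 0.1405]
tool_rot: [-0.089, 0.996, -0.001, -0.003]
ft_force: [-1.1, -1.5, -3.7]
grip_width: 0.0278
grasp_force: 60.2
clock: 5.92
eef_pos: [0.5892, 0.2841, 0.1482]
tool_rot: [-0.089, 0.996, 0.002, 0.002]
ft_force: [0.9, 3.0, 3.0]
grip_width: 0.0201
grasp_force: 1.5
[0.58869118 0.28363168 0.14833074] 0.020108605402437377
```

View pics/s1.png

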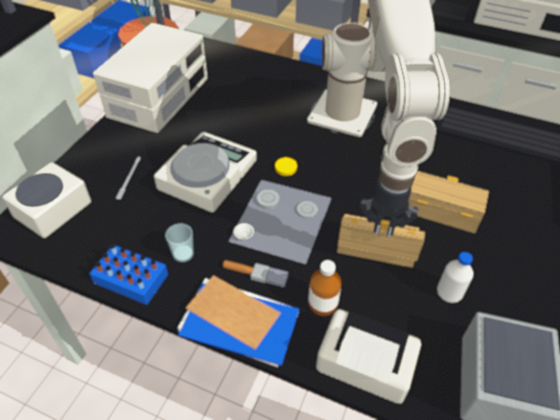

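In the scene view the gripper is over the case at about (385,215) and the lid's state is hidden. The width of 0.020 means the pull slipped out, so I'll check the wrist view.

View pics/w2.png

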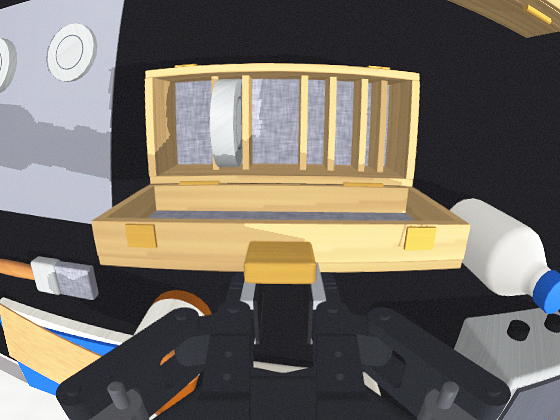

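The wrist view shows the case open, with the lid back and the pull free at (280,262). The big disc stands in its slot at (228,125). I'll back off behind the pull, go up, then over the disc.

```bash
python3 -m creep '[0.012,0.002,0,0,0.02, 0.022,0.004,0.005,0,0.02, 0.022,0.004,0.04,0,0.02, 0.022,0.004,0.08,0,0.02, 0.01,-0.01,0.1,0,0.03, -0.03,-0.025,0.1,0,0.04, -0.07,-0.04,0.1,0,0.05, -0.09,-0.053,0.09,0,0.05, -0.09,-0.053,0.08,0,0.05, -0.09,-0.053,0.08,0,0.05]'
python3 - <<'E'
from h import *
c,o=snap('wrist','w3.png'); print(o['eef_pos'])
places('wrist',c,o,dict(disc_large=.042,case_slot=.008,disc_medium=.01,disc_small=.007,lid_pull=.154,case=0))
c,o=snap('top','t3.png')
places('top',c,o,dict(disc_large=.042,case_slot=.008,lid_pull=.154))
E
```

```text
clock: 6.85
eef_pos: [0.4946, 0.2275, 0.2257]
tool_rot: [-0.089, 0.996, -0.001, -0.002]
ft_force: [-0.2, 0.9, -0.1]
grip_width: 0.0499
grasp_force: 0.0
[0.49458256 0.22746519 0.22568398]
wrist disc_large 0.68 [283. 213.] [0.5156 0.2324 0.042 ]
wrist disc_large 0.62 [282. 219.] [0.5235 0.2318 0.042 ]
wrist disc_large 0.17 [103. 183.] [0.5174 0.0232 0.042 ]
wrist case_slot 0.91 [278. 210.] [0.5244 0.2277 0.008 ]
wrist disc_medium 0.81 [ 60. 138.] [ 0.4768 -0.0698  0.01  ]
wrist disc_medium 0.56 [71. 29.] [ 0.3338 -0.0733  0.01  ]
wrist disc_small 0.87 [139. 141.] [0.469  0.0503 0.007 ]
wrist disc_small 0.7 [314. 204.] [0.5104 0.2676 0.007 ]
wrist lid_pull 0.87 [496.  16.] [0.2982 0.3574 0.154 ]
wrist lid_pull 0.63 [326. 359.] [0.6072 0.287  0.154 ]
wrist case 0.7 [313. 203.] [0.5104 0.2667 0.    ]
wrist case 0.57 [455.  74.] [0.3177 0.4086 0.    ]
top disc_large 0.53 [194. 218.] [0.5223 0.2211 0.042 ]
top disc_large 0.42 [189. 220.] [0.5177 0.2353 0.042 ]
top case_slot 0.59 [197. 219.] [0.5228 0.2215 0.008 ]
top lid_pull 0.76 [156. 180.] [0.6056 0.2932 0.154 ]
```

View pics/w3.png

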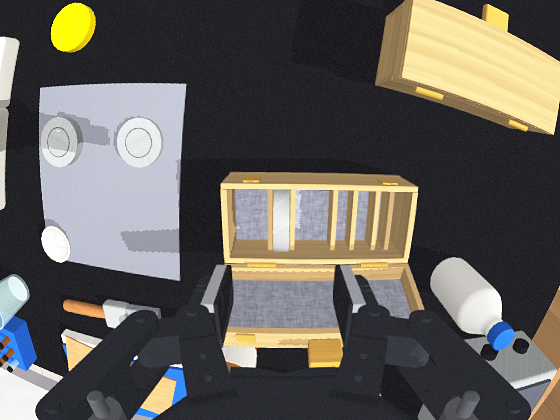

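The lid leans open on its stop, with the pull at (326,352). The disc shows at columns 274–290 between its ribs, almost under the tool centre. I'll descend on it and close.

```bash
python3 -m creep '[0.01,0.002,-0.04,0,0.05, 0.023,0.003,-0.08,0,0.05, 0.023,0.003,-0.12,0,0.05, 0.023,0.003,-0.15,0,0.05, 0.023,0.003,-0.17,0,0.05, 0.023,0.003,-0.182,0,0.05, 0.023,0.003,-0.182,0,0.05]'
python3 - <<'E'
from h import *
c,o=snap('wrist','w4.png'); print(o['eef_pos'],o['ft_force'],o['grasp_force'])
places('wrist',c,o,dict(disc_large=.042,case_slot=.008))
print(bot.look_for('wrist','disc_large')[:2])
E
```

```text
clock: 7.98
eef_pos: [0.5178, 0.2309, 0.0416]
tool_rot: [-0.089, 0.996, -0.001, -0.003]
ft_force: [-0.6, 0.5, 0.9]
grip_width: 0.05
grasp_force: 0.0
[0.51778874 0.23089773 0.04163213] [-0.56753753  0.46590129  0.90436601] 0.0
[{'centre': [0.5029, 0.7024], 'score': 0.8}]
```

View pics/w4.png

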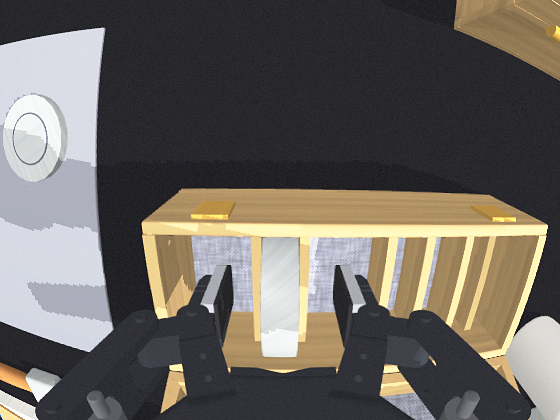

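The disc is centred between the open pads (column 281 against 284). I'll close and lift.

```bash
python3 -m creep '[0,0,0,0,0.005,0,0,0,0,0.005,0,0,0,0,0.005,0,0,0,0,0.005,0,0,0,0,0.005,0,0,0.008,0,0.005,0,0,0.02,0,0.005,0,0,0.045,0,0.005,0,0,0.075,0,0.005,0,0,0.1,0,0.005]'
```

```text
clock: 9.02
eef_pos: [0.5191, 0.232, 0.1457]
tool_rot: [-0.089, 0.996, -0.0, -0.001]
ft_force: [1.4, -0.5, -4.0]
grip_width: 0.0149
grasp_force: 59.4
```

```bash
python3 -m creep '[0,-0.03,0,-0.03,0.005, 0,-0.06,0,-0.06,0.005, 0.005,-0.09,0,-0.1,0.005, 0.02,-0.12,0,-0.14,0.005, 0.045,-0.15,0,-0.17,0.005, 0.066,-0.18,0,-0.17,0.005, 0.066,-0.18,-0.03,-0.17,0.005, 0.066,-0.18,-0.06,-0.17,0.005, 0.066,-0.18,-0.09,-0.17,0.005, 0.066,-0.18,-0.09,-0.17,0.005]'
python3 - <<'E'
from h import *
c,o=snap('wrist','w5.png'); print(o['eef_pos'],o['tool_rot'],o['ft_force'])
places('wrist',c,o,dict(disc_large=.06,mat=0,disc_medium=.01,disc_small=.007,dish=.003))
E
```

```text
clock: 9.85
eef_pos: [0.5797, 0.0513, 0.0478]
tool_rot: [-0.004, 1.0, -0.0, -0.008]
ft_force: [-2.1, -0.6, -5.9]
grip_width: 0.0147
grasp_force: 59.6
[0.57974419 0.05132401 0.0477807 ] [-3.83071520e-03  9.99961771e-01 -2.69005488e-04 -7.85561749e-03] [-2.06812835 -0.64317089 -5.87846892]
wrist disc_large 0.73 [283. 279.] [0.572  0.0521 0.06  ]
wrist mat 0.83 [192. 166.] [ 0.5291 -0.004   0.    ]
wrist disc_medium 0.66 [87. 93.] [ 0.4787 -0.0702  0.01  ]
wrist disc_small 0.82 [281.  62.] [0.4689 0.0502 0.007 ]
wrist dish 0.89 [110. 298.] [ 0.6263 -0.0785  0.003 ]
```

View pics/w5.png

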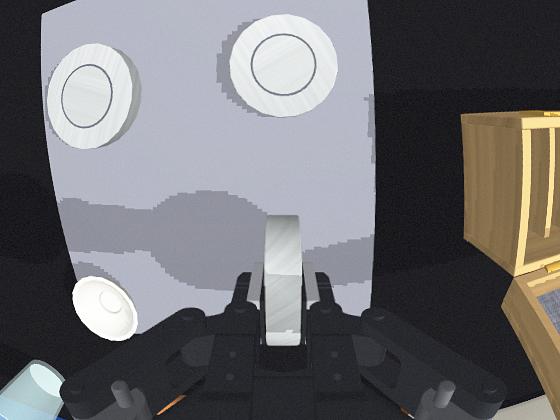

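The disc is held upright over the free far half of the mat at (283,280). The dish is at (105,305), clear of it. I'll lower it until it touches.

```bash
python3 -m creep '[0.004,0,-0.006,0,0.005,0.004,0,-0.009,0,0.005,0.004,0,-0.011,0,0.005,0.004,0,-0.011,0,0.005]'
```

```text
clock: 10.48
eef_pos: [0.5898, 0.0521, 0.0438]
tool_rot: [-0.004, 1.0, -0.0, -0.001]
ft_force: [0.3, 0.0, -4.2]
grip_width: 0.0149
grasp_force: 59.8
```

```bash
python3 -m creep '[0,0,-0.003,0,0.005,0,0,-0.005,0,0.005,0,0,-0.006,0,0.005,0,0,-0.006,0,0.005]'; python3 -m creep '[0,0,-0.001,0,0.005,0,0,-0.001,0,0.005]'
```

```text
clock: 10.82
eef_pos: [0.5907, 0.0521, 0.0414]
tool_rot: [-0.004, 1.0, 0.0, 0.001]
ft_force: [-6.2, -0.2, 13.2]
grip_width: 0.0154
grasp_force: 62.4
clock: 10.98
eef_pos: [0.5908, 0.0521, 0.0414]
tool_rot: [-0.004, 1.0, 0.0, 0.001]
ft_force: [-7.5, -1.4, 17.8]
grip_width: 0.0152
grasp_force: 63.1
```

```bash
python3 -m creep '[0,0,0.002,0,0.005,0,0,0.003,0,0.005,0,0,0.003,0,0.03,0,0,0.003,0,0.0854,0,0,0.003,0,0.0854,0,0,0.003,0,0.0854,0,0,0.003,0,0.0854]'; python3 - <<'E'
from h import *
c,o=snap('wrist','w6.png'); print(o['eef_pos'],o['ft_force'])
places('wrist',c,o,dict(disc_large=.037,dish=.003))
E
```

```text
clock: 11.57
eef_pos: [0.5904, 0.0521, 0.0401]
tool_rot: [-0.004, 1.0, -0.0, -0.0]
ft_force: [-0.3, -0.8, 0.6]
grip_width: 0.0748
grasp_force: 0.0
[0.59037388 0.05205133 0.04005328] [-0.26181414 -0.79482911  0.5527764 ]
wrist disc_large 0.76 [282. 281.] [0.5924 0.0524 0.037 ]
wrist dish 0.88 [103. 290.] [ 0.6257 -0.0775  0.003 ]
```

The disc stands on its own at (0.592, 0.052). I'll topple it toward -y with the left pad.

```bash
python3 -m creep '[0,-0.01,0.006,0,0.0854,0,-0.022,0.006,0,0.0854,0,-0.03,0.006,0,0.0854,0,-0.036,0.006,0,0.0854,0,-0.042,0.006,0,0.0854,0,-0.048,0.006,0,0.0854,0,-0.054,0.006,0,0.0854,0,-0.058,0.006,0,0.0854,0,-0.058,0.03,0,0.0854,0,-0.058,0.07,0,0.0854]';  python3 -m creep '[-0.02,0.02,0.04,0,0.0854,-0.04,0.02,0.08,0,0.0854,-0.04,0.02,0.08,0,0.0854]'; python3 - <<'E'
from h import *
for cam in('wrist','top'):
    c,o=snap(cam,cam+'7.png'); print(o['eef_pos'],o['ft_force'])
    places(cam,c,o,dict(disc_large=.011,dish=.003,disc_medium=.01,disc_small=.007))
E
```

```text
clock: 12.55
eef_pos: [0.5861, -0.0064, 0.1058]
tool_rot: [-0.004, 1.0, 0.0, -0.006]
ft_force: [0.9, 0.2, -0.8]
grip_width: 0.0852
grasp_force: 0.0
clock: 12.8
eef_pos: [0.5512, 0.0148, 0.1968]
tool_rot: [-0.005, 1.0, 0.0, 0.004]
ft_force: [-0.4, 0.9, -0.2]
grip_width: 0.0855
grasp_force: 0.0
[0.55120369 0.01476762 0.19677602] [-0.42662067  0.87628678 -0.16431295]
wrist disc_large 0.84 [276. 226.] [0.5906 0.0086 0.011 ]
wrist dish 0.65 [205. 253.] [ 0.6289 -0.0751  0.003 ]
wrist disc_medium 0.77 [201. 121.] [ 0.4787 -0.0684  0.01  ]
wrist disc_small 0.64 [316. 111.] [0.469  0.0475 0.007 ]
[0.54975374 0.01382845 0.18856292] [ 0.60031965 -0.04216216 -0.56645747]
top dish 0.5 [306. 183.] [ 0.63   -0.0779  0.003 ]
top disc_medium 0.6 [304. 237.] [ 0.4784 -0.0724  0.01  ]
top disc_medium 0.22 [192. 217.] [0.5277 0.2359 0.01  ]
```

```bash
cat >> h.py <<'E'
def disc(c,o,P,r):
    """fit circle to bright blob whose top face is near world P=(x,y,ztop); returns centre, radius, inlier count"""
    im=c['pixels']; g=cv2.GaussianBlur(cv2.cvtColor(im,cv2.COLOR_RGB2GRAY),(3,3),0).astype(float)
    E=cv2.Canny(g.astype(np.uint8),40,100); vs,us=np.nonzero(E)
    W=np.array([at_z(c,o,((u+.5)/560,(v+.5)/420),P[2])[:2] for u,v in zip(us,vs)])
    W=W[np.linalg.norm(W-P[:2],axis=1)<r+.015]
    best=None
    for dx in np.arange(-.01,.0101,.001):
        for dy in np.arange(-.01,.0101,.001):
            for rr in np.arange(r-.003,r+.0031,.001):
                d=np.abs(np.linalg.norm(W-(P[:2]+np.array([dx,dy])),axis=1)-rr); s=np.exp(-(d/.0008)**2).sum()
                if best is None or s>best[0]: best=(s,P[0]+dx,P[1]+dy,rr)
    return np.round(best,4)
E
python3 - <<'E'
from h import *
c,o=snap('wrist')
print('L',disc(c,o,np.array([.5906,.0086,.019]),.034))
print('M',disc(c,o,np.array([.4787,-.069,.017]),.033))
print('S',disc(c,o,np.array([.469,.049,.011]),.030))
for t in('lid_pull','pan_centre'): print(bot.place_of('wrist',t)[:2])
E
```

```text
L [1.480173e+02 5.936000e-01 8.600000e-03 3.400000e-02]
M [ 1.46863e+02  4.80700e-01 -6.70000e-02  3.20000e-02]
S [1.445096e+02 4.710000e-01 5.200000e-02 3.000000e-02]
[]
[{'centre': [0.9362, 0.5257], 'score': 0.48}, {'centre': [0.4941, 0.7752], 'score': 0.24}]
```

The circle fit gives the big disc flat on the mat at about (0.5930, 0.0086) with radius 34 mm. Next comes the rim grasp, twisted a little so the right finger stays clear of the dish.

```bash
python3 -m creep '[0.02,-0.005,-0.03,-0.1,0.0854,0.043,-0.005,-0.06,-0.2,0.0854,0.043,-0.005,-0.1,-0.25,0.0854,0.043,-0.005,-0.13,-0.25,0.0854,0.043,-0.005,-0.15,-0.25,0.0854,0.043,-0.005,-0.15,-0.25,0.0854,0.043,-0.005,-0.15,-0.25,0.0854]'; python3 - <<'E'
from h import *
c,o=snap('wrist'); print(o['eef_pos'])
print('L',disc(c,o,np.array([.592,.0086,.019]),.034))
places('wrist',c,o,dict(disc_large=.011))
E
```

```text
clock: 14.03
eef_pos: [0.5922, 0.009, 0.0391]
tool_rot: [0.121, 0.993, -0.0, -0.002]
ft_force: [-0.1, 0.6, 0.6]
grip_width: 0.0852
grasp_force: 0.0
[0.59221475 0.00900638 0.03911397]
L [2.775498e+02 5.930000e-01 8.600000e-03 3.400000e-02]
wrist disc_large 0.87 [283. 258.] [0.5929 0.009  0.011 ]
```

Well aligned. I'll descend and close.

```bash
python3 -m creep '[0.001,0,-0.02,0,0.0854,0.001,0,-0.033,0,0.0854,0.001,0,-0.039,0,0.0854,0.001,0,-0.039,0,0.0854,0.001,0,-0.039,0,0.0854]'; python3 -m creep '[0,0,0,0,0.055,0,0,0,0,0.055,0,0,0,0,0.055,0,0,0,0,0.055,0,0,0,0,0.055]'
```

```text
clock: 14.55
eef_pos: [0.5953, 0.0091, 0.0027]
tool_rot: [0.121, 0.993, 0.0, 0.001]
ft_force: [0.2, -0.2, -0.0]
grip_width: 0.0853
grasp_force: 0.0
clock: 14.97
eef_pos: [0.5958, 0.0087, 0.0037]
tool_rot: [0.121, 0.993, -0.0, 0.002]
ft_force: [-1.4, -0.2, 6.3]
grip_width: 0.0656
grasp_force: 65.9
```

```bash
python3 -m creep '[0,0,0.005,0,0.055,0,0,0.012,0,0.055,0,0,0.03,0,0.055,0,0,0.06,0,0.055,0,0,0.1,0,0.055,0,0,0.13,0,0.055,0,0,0.16,0,0.055,0,0,0.16,0,0.055,0,0,0.16,0,0.055]'; python3 - <<'E'
from h import *
c,o=snap('wrist'); e=o['eef_pos']; print(e,o['ft_force'],o['grip_width'])
for dz in(.012,.016,.02): print(dz,disc(c,o,np.array([e[0],e[1],e[2]+dz]),.034))
places('wrist',c,o,dict(pan_centre=.085,pan=.085,disc_large=e[2]+.008))
c,o=snap('top'); places('top',c,o,dict(pan_centre=.085,pan=.085)); c,o=snap('scene'); places('scene',c,o,dict(pan_centre=.085,pan=.085))
E
```

```text
clock: 15.72
eef_pos: [0.5956, 0.0092, 0.1636]
tool_rot: [0.121, 0.993, 0.0, 0.002]
ft_force: [-1.0, 0.2, -4.9]
grip_width: 0.0653
grasp_force: 68.1
[0.59563363 0.00916518 0.16357852] [-0.95586643  0.22936307 -4.94465075] 0.06532891589893235
0.012 [3.05794e+02 5.95600e-01 1.02000e-02 3.50000e-02]
0.016 [3.205102e+02 5.926000e-01 1.020000e-02 3.300000e-02]
0.02 [3.402834e+02 5.906000e-01 1.120000e-02 3.200000e-02]
wrist disc_large 0.72 [281. 283.] [0.5922 0.0095 0.1716]
top pan_centre 0.93 [387. 234.] [ 0.4883 -0.2778  0.085 ]
top pan 0.93 [391. 233.] [ 0.4916 -0.2895  0.085 ]
scene pan_centre 0.85 [200. 160.] [ 0.4846 -0.2827  0.085 ]
scene pan_centre 0.33 [200. 161.] [ 0.4881 -0.2792  0.085 ]
scene pan 0.56 [198. 160.] [ 0.4893 -0.2862  0.085 ]
```

Lifted and held. I'll carry it toward the pan and refine the pan's centre from close up.

```bash
python3 -m creep '[-0.01,-0.03,0.02,0,0.055,-0.025,-0.06,0.02,0,0.055,-0.04,-0.09,0.02,0,0.055,-0.055,-0.12,0.02,0,0.055,-0.07,-0.145,0.02,0,0.055,-0.085,-0.17,0.02,0,0.055,-0.09,-0.18,0.02,0,0.055,-0.09,-0.18,0.02,0,0.055,-0.09,-0.18,0.02,0,0.055]'; python3 - <<'E'
from h import *
c,o=snap('wrist','w8.png'); e=o['eef_pos']; print(e,o['grip_width'])
places('wrist',c,o,dict(pan_centre=.085,pan=.085))
P=np.array([.488,-.280,.085]); print(disc(c,o,P,.08),disc(c,o,P,.036))
c,o=snap('top'); print(disc(c,o,P,.08),disc(c,o,P,.036))
E
```

```text
clock: 16.97
eef_pos: [0.5043, -0.1713, 0.1815]
tool_rot: [0.121, 0.993, 0.0, 0.0]
ft_force: [-0.1, 1.1, -3.3]
grip_width: 0.0651
grasp_force: 69.0
[ 0.50433536 -0.1713085   0.18146565] 0.06507461925923946
wrist pan_centre 0.6 [150. 230.] [ 0.4874 -0.281   0.085 ]
wrist pan 0.67 [152. 229.] [ 0.4873 -0.2787  0.085 ]
[ 2.977832e+02  4.880000e-01 -2.790000e-01  8.000000e-02] [ 1.756374e+02  4.870000e-01 -2.800000e-01  3.600000e-02]
[21.3273  0.49   -0.27    0.081 ] [17.8217  0.492  -0.277   0.039 ]
```

```bash
python3 -m creep '[-0.005,-0.035,0,0,0.055,-0.01,-0.07,0,0,0.055,-0.014,-0.1,0,0,0.055,-0.014,-0.109,-0.01,0,0.055,-0.014,-0.109,-0.04,0,0.055,-0.014,-0.109,-0.065,0,0.055,-0.014,-0.109,-0.08,0,0.055,-0.014,-0.109,-0.086,0,0.055,-0.014,-0.109,-0.086,0,0.055,-0.014,-0.109,-0.086,0,0.055]'; python3 - <<'E'
from h import *
c,o=snap('wrist'); e=o['eef_pos']; print(e,o['ft_force'])
P=np.array([.488,-.280,.085]); print(disc(c,o,P,.08)); print(disc(c,o,np.array([e[0]-.003,e[1]+.001,e[2]+.0155]),.034))
E
```

```text
clock: 18.0
eef_pos: [0.491, -0.2795, 0.0956]
tool_rot: [0.12, 0.993, -0.0, 0.0]
ft_force: [-0.1, -0.8, -3.7]
grip_width: 0.0653
grasp_force: 69.1
[ 0.49103909 -0.27946386  0.09562411] [-0.12816723 -0.79699103 -3.6541188 ]
[ 5.966703e+02  4.880000e-01 -2.780000e-01  8.000000e-02]
[ 2.780814e+02  4.880000e-01 -2.785000e-01  3.300000e-02]
```

The disc is concentric with the pan within about 1 mm. I'll lower it gently.

```bash
python3 -m creep '[0,0,-0.002,0,0.055,0,0,-0.004,0,0.055,0,0,-0.006,0,0.055,0,0,-0.0075,0,0.055,0,0,-0.0075,0,0.055,0,0,-0.0075,0,0.055]';  python3 -m creep '[0,0,-0.0005,0,0.055,0,0,-0.001,0,0.055,0,0,-0.001,0,0.055]'
```

```text
clock: 18.55
eef_pos: [0.4902, -0.2799, 0.0878]
tool_rot: [0.121, 0.993, 0.0, -0.0]
ft_force: [-0.3, 0.2, -4.0]
grip_width: 0.0651
grasp_force: 69.1
clock: 18.8
eef_pos: [0.4902, -0.28, 0.0867]
tool_rot: [0.121, 0.993, 0.0, -0.0]
ft_force: [-0.4, 0.6, -4.2]
grip_width: 0.0651
grasp_force: 69.1
```

```bash
python3 -m creep '[0,0,-0.0005,0,0.055,0,0,-0.001,0,0.055,0,0,-0.001,0,0.055]';  python3 -m creep '[0,0,-0.0005,0,0.055,0,0,-0.001,0,0.055,0,0,-0.001,0,0.055]'
```

```text
clock: 19.05
eef_pos: [0.4903, -0.28, 0.0859]
tool_rot: [0.121, 0.993, -0.0, 0.0]
ft_force: [0.0, 0.0, -3.3]
grip_width: 0.0652
grasp_force: 69.4
clock: 19.3
eef_pos: [0.4904, -0.28, 0.0858]
tool_rot: [0.121, 0.993, -0.0, 0.0]
ft_force: [-2.4, 1.3, 3.3]
grip_width: 0.0652
grasp_force: 70.0
```

Contact at TCP z 0.0858, as predicted. I'll release, rise and check.

```bash
python3 -m creep '[0,0,0,0,0.07,0,0,0,0,0.0854,0,0,0,0,0.0854,0,0,0,0,0.0854,0,0,0.001,0,0.0854,0,0,0.02,0,0.0854,0,0,0.05,0,0.0854,0,0,0.08,0,0.0854,0,0,0.1,0,0.0854,0,0,0.1,0,0.0854]'; python3 - <<'E'
from h import *
c,o=snap('wrist'); e=o['eef_pos']; print(e)
P=np.array([.488,-.279,.085]); print(disc(c,o,P,.08)); print(disc(c,o,np.array([.488,-.279,.101]),.034))
places('wrist',c,o,dict(disc_large=.093,pan=.085))
E
```

```text
clock: 20.13
eef_pos: [0.4931, -0.2815, 0.1904]
tool_rot: [0.121, 0.993, -0.002, 0.005]
ft_force: [0.5, 0.1, 1.1]
grip_width: 0.0855
grasp_force: 0.0
[ 0.49310765 -0.28154564  0.19036035]
[ 4.773019e+02  4.890000e-01 -2.780000e-01  8.300000e-02]
[ 1.596427e+02  4.880000e-01 -2.790000e-01  3.300000e-02]
wrist disc_large 0.69 [284. 210.] [ 0.4872 -0.2791  0.093 ]
```

```bash
python3 -m creep '[-0.003,0.035,0,0,0.0854,-0.005,0.075,0,0,0.0854,-0.008,0.115,0,0,0.0854,-0.01,0.15,0,0,0.0854,-0.01,0.185,-0.02,0,0.0854,-0.01,0.205,-0.05,0,0.0854,-0.01,0.212,-0.09,0,0.0854,-0.01,0.212,-0.125,0,0.0854,-0.01,0.212,-0.145,0,0.0854,-0.01,0.212,-0.145,0,0.0854]'; python3 - <<'E'
from h import *
bot.camera('wrist');bot.camera('wrist')
c,o=snap('wrist'); e=o['eef_pos']; print(e)
print(disc(c,o,np.array([.480,-.068,.017]),.033)); places('wrist',c,o,dict(disc_medium=.01))
E
```

```text
clock: 21.12
eef_pos: [0.4742, -0.0666, 0.0338]
tool_rot: [0.12, 0.993, 0.0, -0.007]
ft_force: [-1.4, 0.1, 0.2]
grip_width: 0.0855
grasp_force: 0.0
[ 0.47869769 -0.06770341  0.03849569]
[ 2.837787e+02  4.810000e-01 -6.700000e-02  3.300000e-02]
wrist disc_medium 0.96 [284. 259.] [ 0.4802 -0.0668  0.01  ]
wrist disc_medium 0.71 [205.   6.] [ 0.331  -0.0734  0.01  ]
```

```bash
python3 -m creep '[0.002,0.001,-0.02,0,0.0854,0.002,0.001,-0.034,0,0.0854,0.002,0.001,-0.039,0,0.0854,0.002,0.001,-0.04,0,0.0854,0.002,0.001,-0.04,0,0.0854]'; python3 -m creep '[0,0,0,0,0.053,0,0,0,0,0.053,0,0,0,0,0.053,0,0,0,0,0.053,0,0,0,0,0.053]'
```

```text
clock: 21.73
eef_pos: [0.4831, -0.0672, 0.0008]
tool_rot: [0.121, 0.993, -0.0, 0.001]
ft_force: [-0.5, -0.5, -0.0]
grip_width: 0.0857
grasp_force: 0.0
clock: 22.15
eef_pos: [0.4834, -0.0674, 0.0017]
tool_rot: [0.121, 0.993, -0.0, 0.001]
ft_force: [-1.4, -0.5, 8.1]
grip_width: 0.0636
grasp_force: 63.9
```

```bash
python3 -m creep '[0,0,0.005,0,0.053,0,0,0.012,0,0.053,0,0,0.03,0,0.053,0,0,0.06,0,0.053,0,0,0.1,0,0.053,0,0,0.135,0,0.053,0.001,-0.02,0.16,0,0.053,0.002,-0.05,0.16,0,0.053,0.003,-0.08,0.16,0,0.053,0.004,-0.11,0.16,0,0.053]'; python3 -m creep '[0.001,-0.03,0,0,0.053,0.002,-0.06,0,0,0.053,0.003,-0.085,0,0,0.053,0.003,-0.102,-0.01,0,0.053,0.003,-0.102,-0.03,0,0.053,0.003,-0.102,-0.045,0,0.053,0.003,-0.102,-0.051,0,0.053,0.003,-0.102,-0.051,0,0.053]';  python3 - <<'E'
from h import *
bot.camera('wrist');bot.camera('wrist')
c,o=snap('wrist'); e=o['eef_pos']; print(e,o['ft_force'],o['grip_width'])
print(disc(c,o,np.array([.488,-.279,.085]),.08)); print(disc(c,o,np.array([e[0]-.0024,e[1]+.0004,e[2]+.0153]),.033))
E
```

```text
clock: 22.98
eef_pos: [0.4863, -0.1777, 0.161]
tool_rot: [0.12, 0.993, -0.0, 0.001]
ft_force: [0.2, 0.2, -3.4]
grip_width: 0.0634
grasp_force: 67.3
clock: 23.65
eef_pos: [0.4875, -0.278, 0.1068]
tool_rot: [0.121, 0.993, 0.001, -0.002]
ft_force: [-0.1, 0.6, -4.4]
grip_width: 0.063
grasp_force: 67.2
[ 0.48936426 -0.27872323  0.10921689] [ 0.63722816  0.37326023 -3.83498133] 0.06310317273452289
[ 5.995562e+02  4.880000e-01 -2.790000e-01  8.000000e-02]
[ 2.5383e+02  4.8800e-01 -2.7730e-01  3.3000e-02]
```

```bash
python3 -m creep '[0,-0.001,-0.002,0,0.053,0,-0.001,-0.004,0,0.053,0,-0.001,-0.006,0,0.053,0,-0.001,-0.0075,0,0.053,0,-0.001,-0.008,0,0.053,0,-0.001,-0.008,0,0.053]';  python3 -m creep '[0,0,-0.0005,0,0.053,0,0,-0.001,0,0.053,0,0,-0.001,0,0.053]'; python3 -m creep '[0,0,-0.0005,0,0.053,0,0,-0.001,0,0.053,0,0,-0.001,0,0.053]'
```

```text
clock: 24.3
eef_pos: [0.4891, -0.2798, 0.1006]
tool_rot: [0.121, 0.993, 0.0, -0.0]
ft_force: [-0.2, 0.1, -3.6]
grip_width: 0.0636
grasp_force: 67.3
clock: 24.55
eef_pos: [0.4893, -0.28, 0.0998]
tool_rot: [0.121, 0.993, -0.0, 0.0]
ft_force: [0.1, 0.4, -3.9]
grip_width: 0.0635
grasp_force: 67.6
clock: 24.8
eef_pos: [0.4894, -0.28, 0.0998]
tool_rot: [0.121, 0.993, -0.0, 0.0]
ft_force: [-3.0, 0.7, 4.0]
grip_width: 0.0634
grasp_force: 68.1
```

Contact as predicted. I'll release, rise and go for the small disc.

```bash
python3 -m creep '[0,0,0,0,0.07,0,0,0,0,0.0854,0,0,0,0,0.0854,0,0,0,0,0.0854,0,0,0.001,0,0.0854,0,0,0.015,0,0.0854,0,0,0.04,0,0.0854,0,0,0.07,0,0.0854,0,0,0.085,0,0.0854,0,0,0.085,0,0.0854]'; python3 - <<'E'
from h import *
bot.camera('wrist');bot.camera('wrist')
c,o=snap('wrist'); e=o['eef_pos']; print(e)
print(disc(c,o,np.array([.488,-.279,.085]),.08)); print(disc(c,o,np.array([.488,-.279,.115]),.033))
places('wrist',c,o,dict(disc_medium=.108))
E
```

```text
clock: 25.63
eef_pos: [0.4918, -0.2814, 0.1884]
tool_rot: [0.121, 0.993, -0.002, 0.004]
ft_force: [0.1, -0.4, -0.0]
grip_width: 0.0856
grasp_force: 0.0
[ 0.48966605 -0.28015604  0.18417384]
[ 4.543449e+02  4.890000e-01 -2.780000e-01  8.300000e-02]
[ 1.610924e+02  4.870000e-01 -2.790000e-01  3.200000e-02]
wrist disc_medium 0.84 [284. 225.] [ 0.4876 -0.2783  0.108 ]
wrist disc_medium 0.76 [437.   9.] [ 0.3559 -0.1337  0.108 ]
```

```bash
python3 -m creep '[-0.002,0.035,0,0,0.0854,-0.004,0.075,0,0,0.0854,-0.006,0.115,0,0,0.0854,-0.008,0.15,0,0,0.0854,-0.01,0.185,0,0,0.0854,-0.012,0.22,0,0,0.0854,-0.015,0.255,0,0,0.0854,-0.017,0.29,-0.02,0,0.0854,-0.019,0.32,-0.04,0,0.0854,-0.019,0.332,-0.07,0,0.0854]';python3 -m creep '[0,0,-0.03,0,0.0854,0,0,-0.06,0,0.0854,0,0,-0.076,0,0.0854,0,0,-0.076,0,0.0854]'; python3 - <<'E'
from h import *
bot.camera('wrist');bot.camera('wrist')
c,o=snap('wrist'); e=o['eef_pos']; print(e)
print(disc(c,o,np.array([.471,.052,.011]),.030)); places('wrist',c,o,dict(disc_small=.007))
E
```

```text
clock: 26.67
eef_pos: [0.4703, 0.0555, 0.1135]
tool_rot: [0.119, 0.993, 0.001, 0.001]
ft_force: [0.7, 0.2, -1.1]
grip_width: 0.0854
grasp_force: 0.0
clock: 27.0
eef_pos: [0.4651, 0.0518, 0.0328]
tool_rot: [0.12, 0.993, -0.001, -0.006]
ft_force: [0.2, 0.3, -0.2]
grip_width: 0.0853
grasp_force: 0.0
[0.46885928 0.05191477 0.03664012]
[2.545081e+02 4.710000e-01 5.200000e-02 3.000000e-02]
wrist disc_small 0.95 [282. 256.] [0.4689 0.0515 0.007 ]
```

```bash
python3 -m creep '[0.002,0,-0.018,0,0.0854,0.002,0,-0.03,0,0.0854,0.002,0,-0.035,0,0.0854,0.002,0,-0.0375,0,0.0854,0.002,0,-0.0375,0,0.075,0.002,0,-0.0375,0,0.07]'; python3 -m creep '[0,0,0,0,0.047,0,0,0,0,0.047,0,0,0,0,0.047,0,0,0,0,0.047,0,0,0,0,0.047]'
```

```text
clock: 27.7
eef_pos: [0.4731, 0.0521, 0.0012]
tool_rot: [0.121, 0.993, 0.0, 0.001]
ft_force: [0.2, 0.1, 0.4]
grip_width: 0.0699
grasp_force: 0.0
clock: 28.12
eef_pos: [0.4731, 0.052, 0.002]
tool_rot: [0.121, 0.993, -0.0, 0.001]
ft_force: [-2.9, -1.1, 8.5]
grip_width: 0.0566
grasp_force: 61.8
```

```bash
python3 -m creep '[0,0,0.003,0,0.047,0,0,0.006,0,0.047,0,0,0.012,0,0.047,0,0,0.03,0,0.047,0,0,0.03,0,0.047,0,0,0.03,0,0.047]'; python3 - <<'E'
from h import *
bot.camera('wrist')
c,o=snap('wrist','w9.png'); e=o['eef_pos']; print(e,o['ft_force'],o['grip_width'])
print(disc(c,o,np.array([e[0]-.002,e[1],e[2]+.009]),.030)); places('wrist',c,o,dict(disc_small=e[2]+.005))
x=c['pixels'][150:,100:460,::-1]; cv2.imwrite('pics/w9c.png',cv2.resize(x,None,fx=2,fy=2))
E
```

```text
clock: 28.62
eef_pos: [0.4735, 0.0522, 0.0312]
tool_rot: [0.121, 0.993, 0.0, 0.001]
ft_force: [0.9, 0.5, -1.7]
grip_width: 0.0565
grasp_force: 64.3
[0.47266245 0.05209962 0.03042875] [ 0.7061409  -0.32956116 -1.97333385] 0.056666408292447054
[2.562665e+02 4.707000e-01 5.310000e-02 3.000000e-02]
wrist disc_small 0.88 [284. 282.] [0.4709 0.0537 0.0354]
```

View pics/w9c.png

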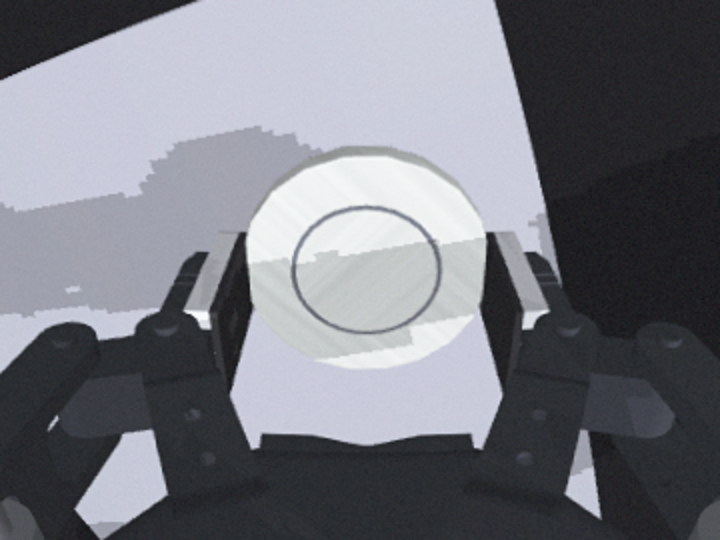

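The crop shows the small disc held flat between the pads, its centre at about (366,265). I'll carry it to the pan.

```bash
python3 -m creep '[0,0,0.04,0,0.047,0,0,0.08,0,0.047,0.001,-0.015,0.11,0,0.047,0.003,-0.045,0.13,0,0.047,0.005,-0.08,0.13,0,0.047,0.007,-0.115,0.13,0,0.047,0.009,-0.15,0.13,0,0.047,0.011,-0.185,0.13,0,0.047,0.013,-0.22,0.13,0,0.047,0.014,-0.25,0.13,0,0.047]'; python3 -m creep '[0.001,-0.03,0,0,0.047,0.002,-0.055,0,0,0.047,0.003,-0.075,-0.002,0,0.047,0.003,-0.082,-0.015,0,0.047,0.003,-0.082,-0.03,0,0.047,0.003,-0.082,-0.037,0,0.047,0.003,-0.082,-0.037,0,0.047]';  python3 - <<'E'
from h import *
bot.camera('wrist');bot.camera('wrist')
c,o=snap('wrist'); e=o['eef_pos']; print(e,o['ft_force'],o['grip_width'])
print(disc(c,o,np.array([.488,-.279,.085]),.08)); print(disc(c,o,np.array([e[0]-.002,e[1]+.001,e[2]+.009]),.030))
E
```

```text
clock: 29.6
eef_pos: [0.4857, -0.2001, 0.1592]
tool_rot: [0.121, 0.993, 0.0, -0.001]
ft_force: [0.9, 0.7, -1.1]
grip_width: 0.0563
grasp_force: 65.2
clock: 30.18
eef_pos: [0.4872, -0.2789, 0.1201]
tool_rot: [0.121, 0.993, 0.001, -0.003]
ft_force: [-1.0, -0.2, -2.6]
grip_width: 0.0566
grasp_force: 65.2
[ 0.48890367 -0.27936139  0.12270783] [-0.11063566 -0.10407935 -1.48369831] 0.056728136539433725
[ 5.399973e+02  4.880000e-01 -2.790000e-01  8.000000e-02]
[ 2.314438e+02  4.799000e-01 -2.774000e-01  3.000000e-02]
```

```bash
python3 -m creep '[0.001,-0.001,-0.002,0,0.047,0.001,-0.001,-0.004,0,0.047,0.001,-0.001,-0.006,0,0.047,0.001,-0.001,-0.0068,0,0.047,0.001,-0.001,-0.0068,0,0.047,0.001,-0.001,-0.0068,0,0.047]';  python3 - <<'E'
from h import *
c,o=snap('wrist'); e=o['eef_pos']; print(e,o['ft_force'])
places('wrist',c,o,dict(disc_small=e[2]+.005)); print(disc(c,o,np.array([e[0]-.002,e[1]+.001,e[2]+.009]),.030))
E
python3 -m creep '[0,0,-0.0005,0,0.047,0,0,-0.001,0,0.047,0,0,-0.001,0,0.047]'; python3 -m creep '[0,0,-0.0005,0,0.047,0,0,-0.001,0,0.047,0,0,-0.001,0,0.047]'
```

```text
clock: 30.83
eef_pos: [0.4903, -0.2809, 0.1165]
tool_rot: [0.121, 0.993, -0.0, -0.0]
ft_force: [0.6, 0.8, -1.8]
grip_width: 0.0564
grasp_force: 65.2
[ 0.49025614 -0.28089119  0.11651899] [ 0.59640314  0.75365368 -1.79141782]
wrist disc_small 0.93 [284. 280.] [ 0.4871 -0.2791  0.1215]
[ 2.355271e+02  4.843000e-01 -2.789000e-01  2.800000e-02]
clock: 31.18
eef_pos: [0.4902, -0.2809, 0.1154]
tool_rot: [0.121, 0.993, 0.0, -0.0]
ft_force: [-1.4, 0.5, -1.5]
grip_width: 0.0565
grasp_force: 65.2
clock: 31.43
eef_pos: [0.4902, -0.2809, 0.1144]
tool_rot: [0.121, 0.993, 0.0, -0.0]
ft_force: [0.5, 0.7, -1.7]
grip_width: 0.0565
grasp_force: 65.2
```

```bash
python3 -m creep '[0,0,-0.0005,0,0.047,0,0,-0.001,0,0.047,0,0,-0.001,0,0.047]'; python3 -m creep '[0,0,-0.0003,0,0.047,0,0,-0.0006,0,0.047,0,0,-0.0006,0,0.047]'
```

```text
clock: 31.68
eef_pos: [0.4903, -0.281, 0.1141]
tool_rot: [0.121, 0.993, -0.0, 0.0]
ft_force: [-2.2, 0.5, 3.2]
grip_width: 0.0563
grasp_force: 65.8
clock: 31.93
eef_pos: [0.4903, -0.281, 0.1141]
tool_rot: [0.121, 0.993, -0.0, 0.0]
ft_force: [-3.9, 1.2, 6.8]
grip_width: 0.0564
grasp_force: 66.2
```

Contact. I'll release, rise and verify.

```bash
python3 -m creep '[0,0,0.0005,0,0.062,0,0,0.0005,0,0.075,0,0,0.0005,0,0.0854,0,0,0.0005,0,0.0854,0,0,0.002,0,0.0854,0,0,0.015,0,0.0854,0,0,0.04,0,0.0854,0,0,0.07,0,0.0854,0,0,0.085,0,0.0854,0,0,0.085,0,0.0854]'; python3 - <<'E'
from h import *
bot.camera('wrist');bot.camera('wrist')
c,o=snap('wrist'); e=o['eef_pos']; print(e,o['ft_force'])
for r,z in((.03,.123),(.033,.115),(.034,.101)): print(disc(c,o,np.array([.488,-.279,z]),r))
places('wrist',c,o,dict(disc_small=.119,disc_medium=.108,pan=.085))
c,o=snap('top'); places('top',c,o,dict(lid_pull=.154,dish=.003,disc_small=.119))
E
```

```text
clock: 32.77
eef_pos: [0.4926, -0.2823, 0.2024]
tool_rot: [0.121, 0.993, -0.002, 0.004]
ft_force: [-0.2, -0.3, 0.0]
grip_width: 0.0854
grasp_force: 0.0
[ 0.49061972 -0.28115175  0.19820569] [-0.65003276  0.05213297 -1.5074106 ]
[ 1.344562e+02  4.880000e-01 -2.800000e-01  2.900000e-02]
[ 1.583185e+02  4.780000e-01 -2.760000e-01  3.200000e-02]
[ 1.522392e+02  4.820000e-01 -2.770000e-01  3.400000e-02]
wrist disc_small 0.71 [282. 222.] [ 0.4872 -0.2811  0.119 ]
wrist disc_medium 0.88 [431.  11.] [ 0.3549 -0.1322  0.108 ]
top lid_pull 0.7 [157. 181.] [0.6025 0.2912 0.154 ]
top lid_pull 0.56 [111. 321.] [0.2723 0.3817 0.154 ]
top dish 0.6 [306. 182.] [ 0.6325 -0.0785  0.003 ]
top disc_small 0.7 [391. 235.] [ 0.4846 -0.279   0.119 ]
top disc_small 0.17 [179. 222.] [0.5071 0.2432 0.119 ]
```

The stack is centred, the lid is open and the tool is clear, so I'll hand the job in.

```bash
python3 -c "
from workcell import bot
print(bot.job_done())"
```

```text
the job is handed in; nothing more can be done
None
```

I handed the job in at about 33 s, but the hand-in gave no verdict: the lid leans open, and the big, medium and small discs are stacked on the pan, each measured within about 2 mm of its centre as it was released.

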